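# Fit a twist-in pipe saddle to a strut channel and lay the vacuum line

### The arm

A 7-joint arm with a two-finger parallel gripper is mounted at the origin on the work surface. World frame = base frame: x ahead of the robot, y to its left, z up, the work surface at z = 0. Lengths are in m, angles in degrees, forces in N, time in s.
With the tool pointing down it reaches from about 0.425 to 0.875 m from the base axis. Payload 4.7 kg.
Tool frame: the origin (TCP) lies between the finger pads; the fingertips stand 8 mm ahead of it and the grasp point (between the pads) lies 11 mm behind it (env.tip_extent is the distance from the TCP to the fingertips, in m); z points along the fingers, y is the line along which they close (so a half turn about z gives the same grasp; the last joint's range is limited). The gripper opens to 87 mm and grips with 3 to 60 N. Pads are 19 mm wide; open, the fingers measure 117 mm over their backs; the gripper's body (75 mm by 190 mm) begins 51 mm behind the grasp point.
Start: joints at [67.615, 18.392, -4.016, 83.108, 1.295, 78.541, -3.26], TCP at [0.256, -0.597, 0.231] pointing down, gripper open.
Joint ranges: [-163.93, 163.93], [-17.29, 119.83], [-79.2, 71.16], [3.27, 140.29], [-89.18, 269.18], [5.43, 117.66], [-154.24, 154.24]. Speed limits (degrees/s): [147.25, 147.25, 180, 180, 180, 180, 180].

### API

Orientations are given as [roll, pitch, yaw] about the fixed x, y, z axes, in that order (R = Rz(yaw) Ry(pitch) Rx(roll)).
In Python, from cell import sensors, vision, workorder, env gives the robot as it stands.
- The arm moves only by the tool drive_tool, never from a script. Its argument "moves" is a list of rows, each an object of numbers: "x", "y", "z": the shift along the tool's x, y, z in mm; "rx", "ry", "rz": the turn, a rotation vector about the tool's x, y, z in rad; "fingers": the closure, from -1 (fully open) to 1 (shut). In form: [{"x": .., "y": .., "z": .., "rx": .., "ry": .., "rz": .., "fingers": ..}, ...]. A call has 1 to 20 rows; each row is the pose to reach, as a shift and turn from the pose commanded when the call began, along the tool's axes at that moment; what a row does not reach only later rows make up. A row lasts 1/8 s, in which the tool goes at most 62.5 mm and 10.7 degrees, less where a joint would pass 70% of its speed; a pose out of reach is approached as far as the arm can. A call with a gripper value outside its range is refused whole. The fingers move at their own pace and stop on an object; "force" is the grip in N (left out, the last holds). Time passes only in rows, so rows that repeat a pose let the fingers close. It gives the time, the measured TCP pose, the force, the opening and the grip force at its end, in the units of the state.
- sensors.get_obs(): the state, without advancing time (a new reading comes with each control period).
- vision.read_camera(name): name is "side" or "top" or "wrist"; returns a dict with "image" (384x512x3 uint8, red, green, blue), "fx", "fy", "cx", "cy" (pixels), "R" (3x3) and "t" (3): a world point X has camera coordinates R X + t. Camera axes: x right, y down, z forward; pixel columns grow to the right and rows downward; lengths in m; the calibration is good to about 2 mm. A picture is of the moment at which its call begins. There is no depth.
- workorder.sign_off(): hands the job in; it is judged then, once.
The state is a dict: "time_s": time; "qpos": joint angles; "joint_velocities": joint speeds; "effort": joint torques, N m; "tool_pos": TCP position; "tool_rot": TCP orientation; "force": force on the tool from outside, world axes, zero at the start; "wrist_torque": the same for the moment, N m; "grip_width": finger opening in m; "grasp_force": force on a finger pad.
Only numpy, scipy, OpenCV 4.12 (cv2) and the standard library are available. Lean on these libraries where they do the work, as an engineer would, in place of code of your own. Each camera call takes 0.05 s, during which the arm holds its last target. There are 200 camera calls.

### The job

Fit the loose steel pipe saddle with the orange collar to the near strut channel, in line with the saddle already on the far channel: feel lightly for the slot, pass its T-head down through it, press it down against its spring, turn it a quarter and let it rise so that it locks under the lips, never forcing it. Then gently lay the flanged vacuum pipe from its wooden rest into both saddles, let go, and leave the other things on the bench alone.

Things in the scene. Friction and masses are not known exactly. Their poses are not given: they have to be found in the camera images.
- frame: Fixed pipe-support frame. Origin: centre of its underside, on the bench. Two galvanised strut channels, 41 mm wide and high, 320 mm long, yellow end caps, run along its y on two 20 mm bars; tops 61 mm above the origin. Far channel at x = +80 mm exactly, near one about x = -80 mm: its bolts sit in slotted holes, so it is up to 10 mm off either way along x, unmeasured; it does not yield.
- near_slot (a point): Nominal middle of the near channel's slot, level with the channel's top; axes as the frame's. The slot runs along y, open upward, 22 mm wide between lips turned down 7 mm (2 mm thick); the cavity below is 37 mm wide, 39 mm deep from the top. The true centreline lies up to 10 mm off along x, otherwise each time: feel (or look) for it.
- far_saddle: Saddle like the loose one, fixed and locked on the far channel: frame x = +80 mm, y within 60 mm of the middle, origin (under its T-head) 48 mm above the frame's. Its x axis (trough) lies along the frame's x, its pipe seat is 44 mm above its origin.
- saddle: Loose galvanised pipe saddle with orange collar, 0.24 kg, upright on a black mat (3 mm thick). Origin: under the middle of its T-head, z up. Head 32 mm along x, 20 along y, corners cut to turn freely in the channel, 6 mm thick; on it at each end a tooth 3 mm tall, 12 wide, rounded on top, 14.2 to 16 mm from the middle, to hook outside the lips. Stud 12 mm thick. Turns either way.
- saddle_grip (a point): Where to grip the saddle: 50 mm above its origin on its axis. Cradle from 26 to 62 mm above the origin, 24 mm along x, 37 mm along y with flat outer faces to pinch across y. Trough 29 mm wide, open upward, runs along x like the T-head; pipe seat 44 mm above the origin.
- saddle_spring (a point): Middle of the saddle, 10 mm above its origin: rest height of the underside of the orange collar (38 mm across). A spring holds it down; it slides up 10 mm, from 4 N at first to 10 N at its hard stop. Saddle origin below channel top: 10 mm when the collar lands on the lips, 20 at the stop; the teeth clear the lips beyond 16; locked (turned across, let rise) 13.
- pipe: Flanged stainless pipe, tube diameter 25 mm, 260 mm long along its x, 40 mm flanges on the last 8 mm of both ends, 0.42 kg. Lies level in a plywood rest (notched uprights 75 mm either side of its middle), axis 44.5 mm above the bench. Origin: at mid-length, 12.5 mm below the axis as it starts; it may roll about x.
- pipe_mid (a point): Centre of the pipe, on its axis at mid-length: the place to grip it, fingers closing across the tube. Laid in both saddles it is 104.5 mm above the frame's origin, midway between the channels.
- small_saddle: A smaller brass-coloured saddle with a black collar, 21 mm wide, on the same mat, 120 to 140 mm from the other; the two may have swapped places. Not needed; leave it. Origin under its T-head.
- tape: Roll of masking tape, 100 mm across, bystander.
- preamp: Blue amplifier box, 100 x 65 x 35 mm, bystander.
- flange_clamp: Aluminium flange clamp ring, about 80 mm, bystander.
- spanner: Spanner lying on the bench, bystander.
- screwdriver: Screwdriver lying on the bench, bystander.
- centring_ring: Steel centring ring, 36 mm across, bystander.
- grease_jar: Small white jar, 54 mm across and 50 mm tall, bystander.

How it is judged:
By the outcome, as a careful person would: the job done as asked, in the order asked, and still so for the second after the job is handed in, with the robot touching nothing.
It also fails if it takes over 72 s, if anything falls off the work surface, if the arm or the gripper's body presses on something with over 40 N, if the wrist force passes 120 N, or if a joint passes its speed limit or range.

## Working session

There is one attempt and no reset: what is moved stays moved. The work goes in short steps, Python scripts to look and compute and a tool call to move; the robot and the scene stay as the last step left them, time stands still between calls to the robot, and variables do not carry over. Pictures are saved under pics/ and viewed, at most 10 in all, crops included, and the job is handed in when it is done.

Besides the shell and the picture viewer there is one more tool, called after "Request:" by a JSON object that holds its "method" and its "body", one argument or row to a line. drive_tool: Moves the arm, as the interface text tells. Its arguments: {"type":"object","properties":{"moves":{"type":"array"},"force":{"type":"number"}},"required":["moves"]}

```bash
mkdir -p pics; ls; cat > h.py <<'E'
import numpy as np,cv2
from cell import sensors,vision,workorder,env
def ray(c,u,v,z):
    R=np.array(c['R']);t=np.array(c['t']);o=-R.T@t
    d=R.T@np.array([(u-c['cx'])/c['fx'],(v-c['cy'])/c['fy'],1]);return o+d*(z-o[2])/d[2]
def proj(c,X):
    p=np.array(c['R'])@np.array(X)+np.array(c['t']);return p[0]/p[2]*c['fx']+c['cx'],p[1]/p[2]*c['fy']+c['cy']
def save(n,c,crop=None,s=1):
    im=c['image'][:,:,::-1]
    if crop: a,b,d,e=crop; im=im[b:e,a:d]
    cv2.imwrite('pics/'+n+'.png',cv2.resize(im,None,fx=s,fy=s,interpolation=cv2.INTER_CUBIC))
E
python3 - <<'E'
from h import *
for n in('top','side'):
    c=vision.read_camera(n);save(n,c,None,1.5);np.save(n+'.npy',c,allow_pickle=True)
    print(n,c['fx'],c['cx'],c['cy'],-np.array(c['R']).T@c['t'],np.round(c['R'],3).tolist())
print(sensors.get_obs())
E
```

```text
pics
top 362.04218475961756 261.05178647737824 195.03108168120568 [ 0.39976267 -0.00678323  1.05793117] [[-0.002, -1.0, 0.002], [-0.99, 0.002, -0.141], [0.141, -0.002, -0.99]]
side 355.67026721122147 252.08017149774537 189.77352809936826 [0.11359978 0.57663288 0.92782881] [[-0.806, -0.592, -0.012], [-0.443, 0.617, -0.65], [0.392, -0.518, -0.76]]
{'time_s': 0.1, 'qpos': array([67.61445435, 18.43414228, -4.01588903, 83.16800074,  1.29499537,
       78.54020996, -3.25876557]), 'joint_velocities': array([ 0.03727153, -0.09542433, -0.03414254, -0.1968928 ,  0.04944729,
       -0.07155528,  0.02408335]), 'effort': array([-4.90617731e-04, -4.92573130e+01, -4.05928306e-01, -3.13401747e+01,
       -6.41735760e-02,  3.94585077e-02,  9.04508101e-05]), 'tool_pos': array([ 0.25576418, -0.59704539,  0.22957773]), 'tool_rot': array([-1.79902879e+02,  5.31914456e-03,  2.31967194e+01]), 'force': array([ 0.25808892, -0.47580224, -0.19470674]), 'wrist_torque': array([0.01369765, 0.02883351, 0.0141732 ]), 'grasp_force': 0.0, 'grip_width': 0.08697863598433812}
```

View pics/top.png

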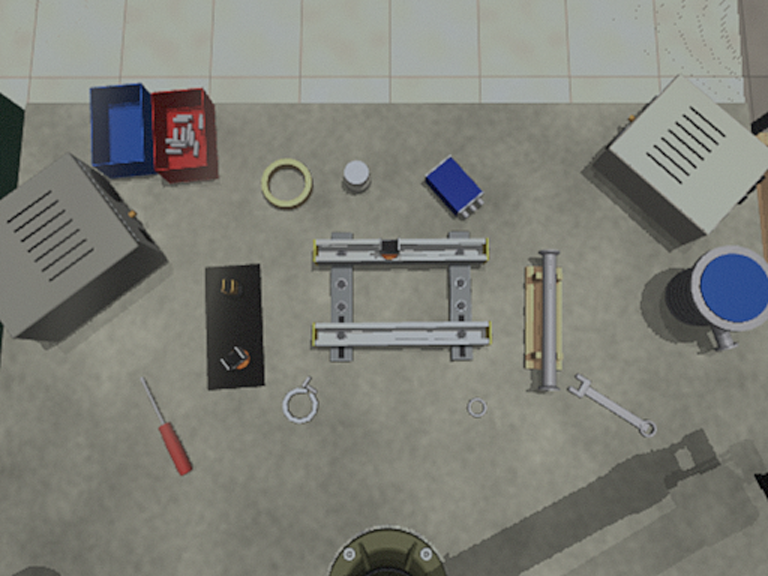

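View pics/side.png

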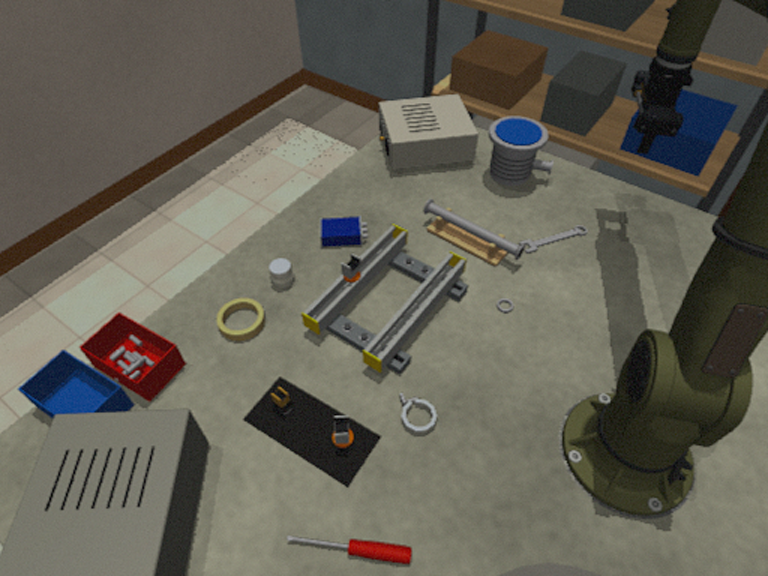

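The top view shows the orange saddle at about (157,239), the brass one at (154,191), the far saddle at (260,165), the near channel at row ~222 and the pipe at column ~366 (original pixels). The side view agrees: the loose saddle is at about (228,288).

```bash
python3 - <<'E'
from h import *
c=np.load('top.npy',allow_pickle=True).item()
s=np.load('side.npy',allow_pickle=True).item()
im=c['image'].astype(np.int16)
hsv=cv2.cvtColor(c['image'],cv2.COLOR_RGB2HSV)
# pixels
def P(n,u,v,z): print(n,np.round(ray(c,u/1.5,v/1.5,z),4))
P('saddle',236,358,.05);P('small',231,287,.04);P('farsad',390,248,.1)
for n,u,v in(('nearL',314,334),('nearR',491,333),('farL',314,250),('farR',488,249)):P(n,u,v,.061)
P('pipe top end',549,254,.0445);P('pipe bot end',549,387,.0445)
def mask(cam,lo,hi,mn):
    h=cv2.cvtColor(cam['image'],cv2.COLOR_RGB2HSV);m=cv2.inRange(h,lo,hi)
    n,l,st,ce=cv2.connectedComponentsWithStats(m)
    return [(st[i].tolist(),ce[i].round(1).tolist()) for i in range(1,n) if st[i][4]>=mn]
for nm,cam in(('top',c),('side',s)):
    print(nm,'orange',mask(cam,(5,140,90),(16,255,255),8)); print('yellow',mask(cam,(22,140,80),(32,255,255),8))
E
```

```text
saddle [0.4219 0.2781 0.05  ]
small [0.5557 0.2955 0.04  ]
farsad [ 0.6171 -0.006   0.1   ]
nearL [0.465  0.1336 0.061 ]
nearR [ 0.4662 -0.1911  0.061 ]
farL [0.6224 0.1365 0.061 ]
farR [ 0.6237 -0.1899  0.061 ]
pipe top end [ 0.6175 -0.3089  0.0445]
pipe bot end [ 0.3678 -0.2981  0.0445]
top orange [([255, 170, 9, 3, 20], [259.2, 170.7]), ([158, 239, 8, 7, 27], [162.0, 242.7])]
yellow []
side orange [([229, 181, 11, 7, 33], [234.9, 185.0]), ([221, 286, 15, 12, 50], [229.4, 292.5])]
yellow [([262, 149, 9, 10, 37], [264.8, 153.6]), ([300, 168, 10, 10, 45], [303.1, 172.6]), ([201, 209, 12, 14, 88], [206.9, 215.2]), ([242, 233, 12, 15, 102], [247.6, 240.1])]
```

Request:
{"method": "drive_tool", "body": {
  "moves": [
    {"x": 42, "y": -22, "z": -10, "rz": 0.05, "fingers": -1},
    {"x": 84, "y": -44, "z": -20, "rz": 0.1, "fingers": -1},
    {"x": 126, "y": -66, "z": -30, "rz": 0.15, "fingers": -1},
    {"x": 168, "y": -88, "z": -40, "rz": 0.2, "fingers": -1},
    {"x": 210, "y": -110, "z": -50, "rz": 0.25, "fingers": -1},
    {"x": 252, "y": -133, "z": -60, "rz": 0.3, "fingers": -1},
    {"x": 294, "y": -155, "z": -70, "rz": 0.36, "fingers": -1},
    {"x": 333, "y": -177, "z": -70, "rz": 0.405, "fingers": -1},
    {"x": 333, "y": -177, "z": -70, "rz": 0.405, "fingers": -1},
    {"x": 333, "y": -177, "z": -70, "rz": 0.405, "fingers": -1},
    {"x": 333, "y": -177, "z": -70, "rz": 0.405, "fingers": -1}
  ]
}}

```text
invalid input at $.moves[0]: expected keys x, y, z, rx, ry, rz, fingers
```

```bash
python3 - <<'E'
from h import *
c=vision.read_camera('wrist');save('w1',c,None,1.5);np.save('w1.npy',c,allow_pickle=True)
print(c['fx'],-np.array(c['R']).T@c['t'],np.round(c['R'],3).tolist())
o=sensors.get_obs();print(o['qpos'],o['tool_pos'],o['tool_rot'],o['time_s'])
E
```

```text
275.38648104237495 [ 0.32456792 -0.56810113  0.38479435] [[0.394, -0.919, -0.003], [-0.884, -0.379, 0.274], [-0.253, -0.105, -0.962]]
[67.61542833 18.42961813 -4.01658335 83.15963619  1.29675771 78.54084833
 -3.25991538] [ 0.25577837 -0.59711071  0.22970242] [-1.79915218e+02  6.48801912e-03  2.31954207e+01] 0.15
```

View pics/w1.png

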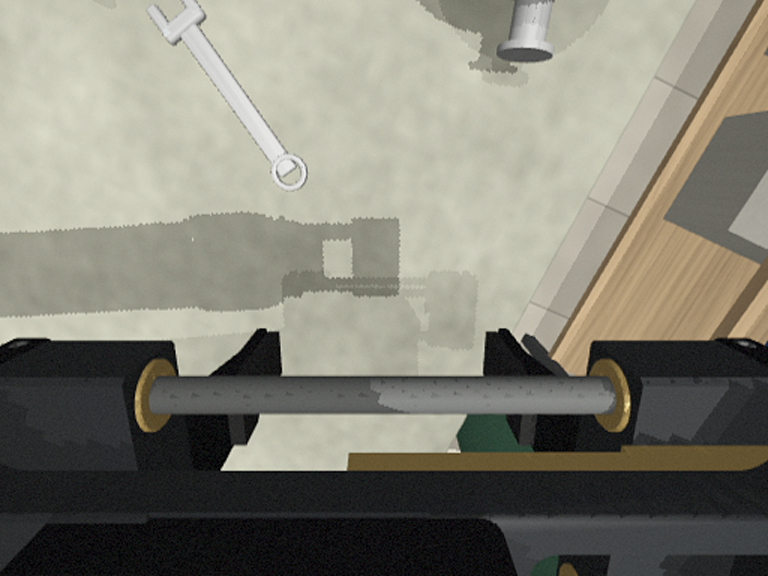

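The wrist view still shows the start position, because the move was refused (every row needs all keys). The fingertips are at rows 220–300 and the clear view lies ahead of them (tool +x), above that. I'll resend.

Request:
{"method": "drive_tool", "body": {
  "moves": [
    {"x": 42, "y": -22, "z": -10, "rx": 0, "ry": 0, "rz": 0.05, "fingers": -1},
    {"x": 84, "y": -44, "z": -20, "rx": 0, "ry": 0, "rz": 0.1, "fingers": -1},
    {"x": 126, "y": -66, "z": -30, "rx": 0, "ry": 0, "rz": 0.15, "fingers": -1},
    {"x": 168, "y": -88, "z": -40, "rx": 0, "ry": 0, "rz": 0.2, "fingers": -1},
    {"x": 210, "y": -110, "z": -50, "rx": 0, "ry": 0, "rz": 0.25, "fingers": -1},
    {"x": 252, "y": -133, "z": -60, "rx": 0, "ry": 0, "rz": 0.3, "fingers": -1},
    {"x": 294, "y": -155, "z": -70, "rx": 0, "ry": 0, "rz": 0.36, "fingers": -1},
    {"x": 320, "y": -170, "z": -70, "rx": 0, "ry": 0, "rz": 0.405, "fingers": -1},
    {"x": 320, "y": -170, "z": -70, "rx": 0, "ry": 0, "rz": 0.405, "fingers": -1},
    {"x": 320, "y": -170, "z": -70, "rx": 0, "ry": 0, "rz": 0.405, "fingers": -1}
  ]
}}

```text
time_s: 1.4
tool_pos: [0.4822, -0.3163, 0.3001]
tool_rot: [180.0, 0.1, -0.1]
force: [0.4, 0.0, -0.8]
grip_width: 0.0865
grasp_force: 0.0
```

```bash
python3 - <<'E'
from h import *
c=vision.read_camera('wrist');save('w2',c,None,1.5);np.save('w2.npy',c,allow_pickle=True)
o=sensors.get_obs();print(o['qpos'],o['tool_pos'],o['tool_rot'],o['time_s'])
E
```

```text
[ 43.95228723   8.75945569 -15.04957516  87.19907897   2.33292054
  84.38692802 -61.28931822] [ 0.48196658 -0.31674332  0.30014815] [ 1.79973058e+02  6.60796043e-02 -1.29644524e-01] 1.45
```

View pics/w2.png

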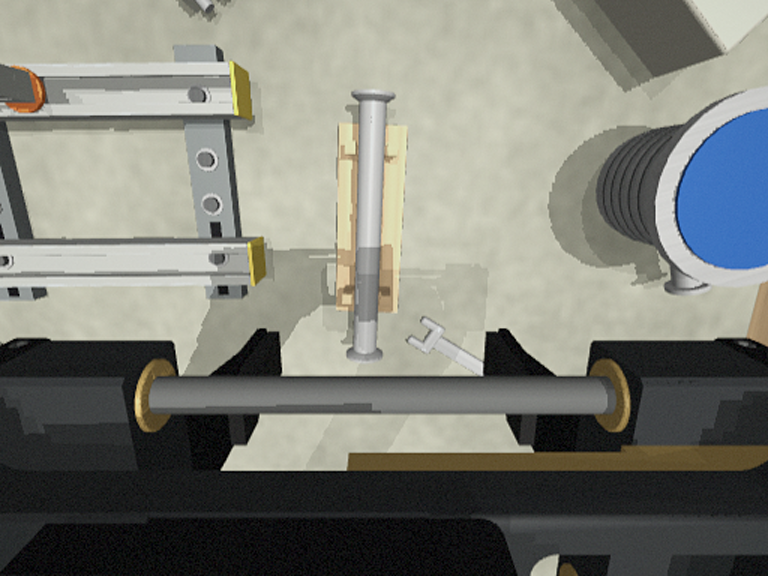

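The wrist picture shows the whole pipe, with flange faces at about (249,60) and (243,240) in original pixels. The near channel runs across rows 158–190 and the far one across rows 42–80. Next I'll take edge profiles.

```bash
python3 - <<'E'
from h import *
c=np.load('w2.npy',allow_pickle=True).item()
g=cv2.cvtColor(c['image'],cv2.COLOR_RGB2GRAY).astype(int)
for u in (30,60,90,120):
    print(u,'near',155,g[155:196,u].tolist())
for u in (70,110): print(u,'far',g[38:84,u].tolist(), 'row38')
print('cx',c['cx'],c['cy'])
for r in (90,110,130,150,170,190,210,225): print(r,g[r,225:268].tolist())
for u,v in((249.3,59),(243,241)): print(ray(c,u,v,.0445))
E
```

```text
30 near 155 [190, 189, 192, 173, 101, 99, 98, 92, 166, 216, 214, 206, 207, 206, 199, 188, 208, 206, 206, 207, 206, 205, 206, 206, 208, 196, 154, 145, 111, 142, 199, 206, 206, 207, 211, 207, 160, 100, 53, 53, 51]
60 near 155 [196, 197, 201, 184, 108, 101, 97, 108, 176, 215, 207, 208, 209, 208, 198, 188, 209, 207, 206, 207, 208, 208, 209, 208, 208, 210, 198, 143, 98, 164, 215, 207, 208, 208, 212, 212, 198, 193, 197, 198, 196]
90 near 155 [192, 193, 181, 127, 101, 102, 97, 135, 190, 212, 209, 210, 209, 210, 214, 207, 209, 208, 209, 209, 209, 209, 209, 209, 211, 196, 152, 127, 98, 163, 213, 210, 208, 210, 216, 211, 195, 198, 197, 199, 199]
120 near 155 [182, 182, 182, 154, 100, 100, 98, 150, 207, 215, 211, 211, 211, 210, 208, 210, 210, 209, 211, 210, 211, 209, 210, 210, 211, 199, 152, 123, 120, 182, 214, 210, 209, 212, 217, 204, 191, 191, 191, 194, 196]
70 far [177, 176, 176, 179, 199, 217, 208, 205, 204, 204, 206, 204, 176, 97, 136, 133, 134, 135, 135, 133, 132, 129, 159, 190, 197, 207, 207, 206, 205, 206, 206, 206, 206, 206, 207, 207, 206, 211, 196, 68, 75, 82, 106, 124, 126, 127] row3
[... 1414 characters left out ...]
, 126, 128, 111, 113, 113, 97, 135, 117, 125, 133, 134, 134, 138, 145, 142, 130, 130, 127, 125, 119, 104, 96, 134, 136, 139, 142, 141, 146, 142, 152, 142, 206, 206, 207, 214, 180, 181]
210 [178, 180, 180, 181, 178, 181, 183, 126, 127, 126, 129, 117, 124, 142, 127, 135, 135, 135, 141, 143, 130, 131, 127, 125, 117, 106, 114, 183, 180, 181, 183, 183, 184, 180, 183, 182, 182, 181, 177, 177, 176, 174, 173]
225 [198, 200, 198, 199, 189, 147, 146, 149, 146, 149, 109, 133, 149, 185, 176, 183, 187, 193, 196, 193, 187, 187, 182, 176, 161, 137, 156, 185, 182, 179, 177, 176, 177, 176, 175, 177, 176, 175, 177, 176, 177, 177, 175]
[ 0.62714577 -0.30939773  0.0445    ]
[ 0.35477661 -0.29732219  0.0445    ]
```

```bash
cat >> h.py <<'E'
def cross(g,u,r0,r1,th,up):
    for r in range(r0,r1):
        a,b=int(g[r,u]),int(g[r+1,u])
        if (up and a<th<=b) or (not up and a>=th>b): return r+(th-a)/(b-a)
E
python3 - <<'E'
from h import *
c=np.load('w2.npy',allow_pickle=True).item()
g=cv2.cvtColor(c['image'],cv2.COLOR_RGB2GRAY).astype(int)
print('cam',-np.array(c['R']).T@c['t'])
N=[];
for u in range(20,155,15):
    a=cross(g,u,160,170,160,True); d=cross(g,u,180,190,160,True)  # outer + edge ; inner edge of -x lip
    pa=ray(c,u,a,.061);pd=ray(c,u,d,.061);N.append((pa[1],pa[0]-.0205,pd[0]+.011));
N=np.array(N);print(np.round(N*1000,1))
F=[]
for u in (60,70,80,90,100,110,120):
    a=cross(g,u,46,52,150,False); d=cross(g,u,70,78,130,False)
    pa=ray(c,u,a,.061);pd=ray(c,u,d,.061);F.append((pa[1],pa[0]-.011,pd[0]+.0205))
F=np.array(F);print(np.round(F*1000,1))
print(np.polyfit(N[:,0],N[:,1],1),np.polyfit(N[:,0],N[:,2],1),np.polyfit(F[:,0],F[:,1],1),np.polyfit(F[:,0],F[:,2],1))
E
```

```text
cam [ 0.55720433 -0.31670101  0.45529678]
[[  23.3  466.2  466.1]
 [   1.4  466.6  466.8]
 [ -20.3  466.6  466.8]
 [ -42.1  466.8  466.6]
 [ -63.9  467.2  466.7]
 [ -85.6  467.3  466.7]
 [-107.4  467.8  467. ]
 [-129.1  467.7  467.5]
 [-150.8  468.   465.6]]
[[ -63.7  623.9  623.8]
 [ -76.7  624.   623.8]
 [ -89.8  624.4  623.8]
 [-102.8  624.6  623.9]
 [-115.9  624.9  623.9]
 [-128.9  625.   623.9]
 [-141.9  624.8  624.2]]
[-0.01018165  0.46648795] [-0.00064613  0.46660546] [-0.01470443  0.62298888] [-0.0041051   0.62349032]
```

Request:
{"method": "drive_tool", "body": {
  "moves": [
    {"x": -2, "y": -50, "z": 0, "rx": 0, "ry": 0, "rz": 0, "fingers": -1},
    {"x": -4, "y": -100, "z": 0, "rx": 0, "ry": 0, "rz": 0, "fingers": -1},
    {"x": -6, "y": -150, "z": 0, "rx": 0, "ry": 0, "rz": 0, "fingers": -1},
    {"x": -8, "y": -200, "z": 0, "rx": 0, "ry": 0, "rz": 0, "fingers": -1},
    {"x": -10, "y": -250, "z": 0, "rx": 0, "ry": 0, "rz": 0, "fingers": -1},
    {"x": -12, "y": -306, "z": 0, "rx": 0, "ry": 0, "rz": 0, "fingers": -1},
    {"x": -12, "y": -306, "z": 0, "rx": 0, "ry": 0, "rz": 0, "fingers": -1},
    {"x": -12, "y": -306, "z": 0, "rx": 0, "ry": 0, "rz": 0, "fingers": -1},
    {"x": -12, "y": -306, "z": 0, "rx": 0, "ry": 0, "rz": 0, "fingers": -1}
  ]
}}

```text
time_s: 2.58
tool_pos: [0.4712, -0.0115, 0.3003]
tool_rot: [180.0, 0.0, -0.2]
force: [-0.6, -0.6, -0.4]
grip_width: 0.0869
grasp_force: 0.0
```

```bash
python3 - <<'E'
from h import *
c=vision.read_camera('wrist');np.save('w3.npy',c,allow_pickle=True)
o=sensors.get_obs();print(o['tool_pos'],o['tool_rot'],o['time_s'],o['qpos'][6])
save('w3',c,(130,60,430,230),2.6)
E
```

```text
[ 0.47120873 -0.01114931  0.30031648] [-1.79999751e+02  2.63772909e-02 -2.04905569e-01] 2.625 -89.70551561631454
```

View pics/w3.png

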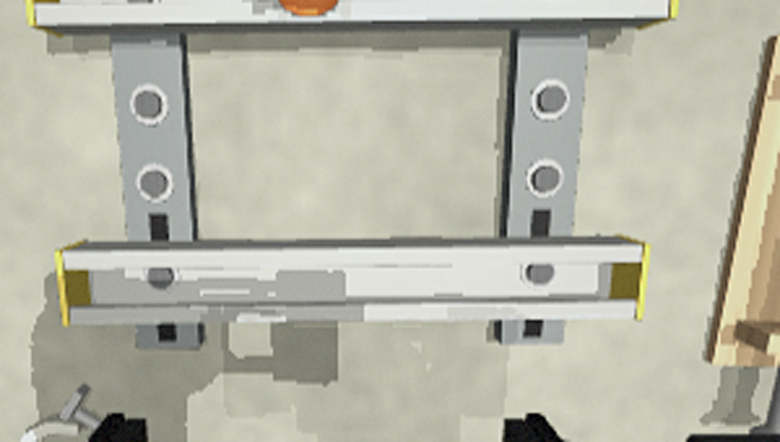

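Request:
{"method": "drive_tool", "body": {
  "moves": [
    {"x": -8, "y": -45, "z": 0, "rx": 0, "ry": 0, "rz": 0, "fingers": -1},
    {"x": -16, "y": -90, "z": 0, "rx": 0, "ry": 0, "rz": 0, "fingers": -1},
    {"x": -24, "y": -135, "z": 0, "rx": 0, "ry": 0, "rz": 0, "fingers": -1},
    {"x": -32, "y": -180, "z": 0, "rx": 0, "ry": 0, "rz": 0, "fingers": -1},
    {"x": -40, "y": -225, "z": 0, "rx": 0, "ry": 0, "rz": 0, "fingers": -1},
    {"x": -45, "y": -280, "z": 0, "rx": 0, "ry": 0, "rz": 0, "fingers": -1},
    {"x": -45, "y": -280, "z": 0, "rx": 0, "ry": 0, "rz": 0, "fingers": -1},
    {"x": -45, "y": -280, "z": 0, "rx": 0, "ry": 0, "rz": 0, "fingers": -1},
    {"x": -45, "y": -280, "z": 0, "rx": 0, "ry": 0, "rz": 0, "fingers": -1}
  ]
}}

```text
time_s: 3.75
tool_pos: [0.4272, 0.2687, 0.3003]
tool_rot: [180.0, 0.0, -0.2]
force: [-0.4, 0.0, -0.7]
grip_width: 0.0869
grasp_force: 0.0
```

```bash
python3 - <<'E'
from h import *
c=vision.read_camera('wrist');np.save('w4.npy',c,allow_pickle=True)
o=sensors.get_obs();print(o['tool_pos'],o['tool_rot'],o['time_s'],o['qpos'][6])
p=proj(c,[.422,.278,.05]);print(p)
u,v=map(int,p);save('w4',c,(max(u-90,0),max(v-70,0),u+90,v+70),4)
E
```

```text
[0.42711697 0.2689834  0.30039075] [ 1.79958849e+02  7.93447872e-05 -2.05669300e-01] 3.8 -125.63825470376405
(np.float64(248.26425473159262), np.float64(168.27813366399175))
```

View pics/w4.png

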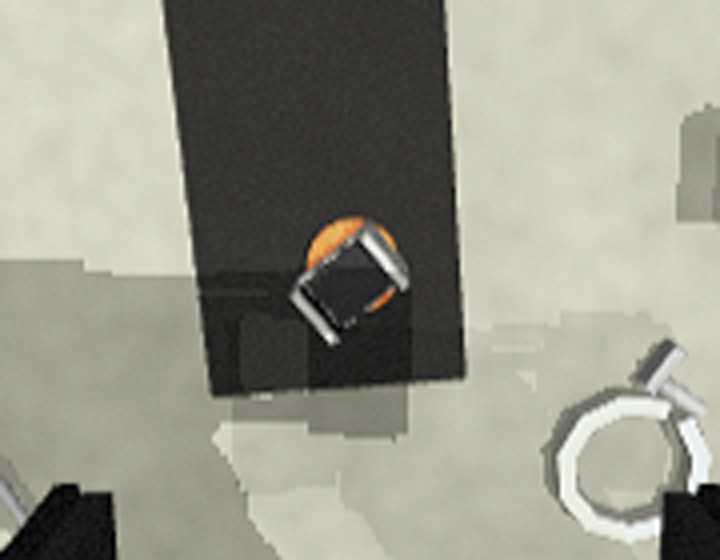

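w3 shows the near channel across rows ~153–184, with the far saddle's orange collar at (249,62) at the top edge. w4 shows the loose saddle: its rims run (232,171)–(242,183) and (249,155)–(259,168), so its trough is at a yaw of about 37°.

```bash
python3 - <<'E'
from h import *
c=np.load('w4.npy',allow_pickle=True).item()
u,v=map(int,proj(c,[.422,.278,.05])); o=(u-90,v-70)
P=[ray(c,o[0]+a/4-.4,o[1]+b/4-.4,.065)[:2] for a,b in((297,292),(335,342),(366,230),(404,282))]
P=np.array(P);print(P.round(4),P.mean(0)); d=P[0]-P[1]+P[2]-P[3];print('yaw',np.degrees(np.arctan2(d[1],d[0])),np.linalg.norm(d)/2, np.linalg.norm(P[0]+P[1]-P[2]-P[3])/2)
# orange collar centre (underside 13mm above mat-> top ~18mm)
h=cv2.cvtColor(c['image'],cv2.COLOR_RGB2HSV);m=cv2.inRange(h,(4,130,80),(18,255,255));ys,xs=np.nonzero(m)
hull=cv2.convexHull(np.stack([xs,ys],1).astype(np.float32));(cc,r)=cv2.minEnclosingCircle(hull);print('collar',cc,r,ray(c,*cc,.016))
w=np.load('w3.npy',allow_pickle=True).item();save('w3b',w,(200,0,310,90),6)
print(proj(w,[.622,-.006,.11]),-np.array(w['R']).T@w['t'])
h=cv2.cvtColor(w['image'],cv2.COLOR_RGB2HSV);m=cv2.inRange(h,(4,130,80),(18,255,255));ys,xs=np.nonzero(m);print(xs.min(),xs.max(),ys.min(),ys.max())
g=cv2.cvtColor(w['image'],cv2.COLOR_RGB2GRAY).astype(int)
N=[]
for u in range(165,375,15):
    col=g[150:190,u]; 
    if u in(180,300): print(u,col.tolist())
E
```

```text
[[0.4217 0.3014]
 [0.403  0.288 ]
 [0.444  0.2763]
 [0.4252 0.2627]] [0.42344424 0.28208711]
yaw 35.659933194499835 0.02307144311107722 0.03360123287709972
collar (319.1444091796875, 166.4588165283203) 221.31976318359375 [0.41781804 0.16409827 0.016     ]
(np.float64(249.11973808354153), np.float64(42.717056723453936)) [ 0.54602908 -0.01214097  0.45553551]
25 511 59 313
180 [168, 168, 151, 101, 105, 99, 172, 225, 221, 218, 219, 220, 214, 211, 220, 220, 208, 166, 166, 168, 169, 170, 169, 170, 170, 170, 156, 124, 149, 170, 167, 169, 171, 169, 154, 140, 142, 140, 141, 141]
300 [186, 156, 101, 102, 117, 191, 232, 226, 226, 226, 228, 216, 201, 227, 225, 225, 226, 225, 224, 224, 224, 226, 213, 167, 164, 128, 178, 231, 224, 223, 224, 225, 217, 192, 176, 179, 181, 184, 182, 183]
```

View pics/w3b.png

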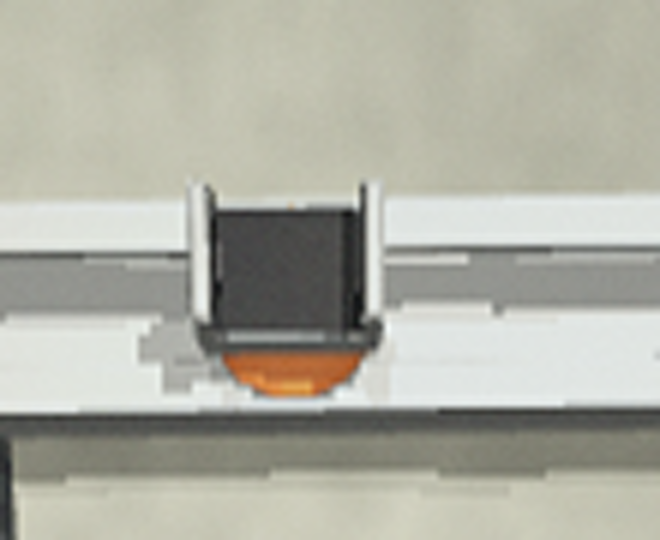

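The far saddle's cradle rims span columns 231.2–264 and rows 30.5–53.7, which puts its centre at about (247.6,42).

```bash
python3 - <<'E'
from h import *
w=np.load('w3.npy',allow_pickle=True).item();g=cv2.cvtColor(w['image'],cv2.COLOR_RGB2GRAY).astype(int)
print('farsaddle',ray(w,247.2,41.7,.11), ray(w,230.8,42,.11)[1]-ray(w,263.6,42,.11)[1])
N=[]
for u in (168,176,184,280,290,300,310,320):
    a=cross(g,u,152,158,150,True); d=cross(g,u,173,181,150,True)
    pa=ray(w,u,a,.061);pd=ray(w,u,d,.061);N.append((pa[1],pa[0]-.0205,pd[0]+.011))
print(np.round(np.array(N)*1000,1))
E
```

```text
farsaddle [ 0.62304524 -0.00384085  0.11      ] 0.03707045716296398
[[ 112.9  466.1  464.3]
 [ 101.4  466.4  464.9]
 [  89.9  466.4  465.3]
 [ -48.1  467.3  467.3]
 [ -62.4  467.5  467.7]
 [ -76.8  467.4  468.1]
 [ -91.1  467.8  468. ]
 [-105.4  467.7  467.7]]
```

Request:
{"method": "drive_tool", "body": {
  "moves": [
    {"x": 0, "y": -4, "z": 20, "rx": 0, "ry": 0, "rz": -0.16, "fingers": -1},
    {"x": -1, "y": -8, "z": 50, "rx": 0, "ry": 0, "rz": -0.32, "fingers": -1},
    {"x": -2, "y": -12, "z": 90, "rx": 0, "ry": 0, "rz": -0.48, "fingers": -1},
    {"x": -4, "y": -13, "z": 130, "rx": 0, "ry": 0, "rz": -0.63, "fingers": -1},
    {"x": -4, "y": -13, "z": 160, "rx": 0, "ry": 0, "rz": -0.63, "fingers": -1},
    {"x": -4, "y": -13, "z": 170, "rx": 0, "ry": 0, "rz": -0.63, "fingers": -1},
    {"x": -4, "y": -13, "z": 170, "rx": 0, "ry": 0, "rz": -0.63, "fingers": -1},
    {"x": -4, "y": -13, "z": 170, "rx": 0, "ry": 0, "rz": -0.63, "fingers": -1}
  ]
}}

```text
time_s: 4.8
tool_pos: [0.4233, 0.2841, 0.1319]
tool_rot: [180.0, -0.1, 36.0]
force: [0.7, 0.3, 0.4]
grip_width: 0.0873
grasp_force: 0.0
```

```bash
python3 - <<'E'
from h import *
c=vision.read_camera('wrist');np.save('w5.npy',c,allow_pickle=True)
o=sensors.get_obs();print(o['tool_pos'],o['tool_rot'],o['time_s'],o['qpos'][6])
u,v=map(int,proj(c,[.4234,.282,.05]));print(u,v);save('w5',c,(max(u-120,0),max(v-80,0),u+120,v+80),3)
E
```

```text
[0.42324677 0.28422316 0.13189345] [ 1.79958067e+02 -1.33871990e-01  3.60577440e+01] 4.85 -98.18314747400495
256 200
```

View pics/w5.png

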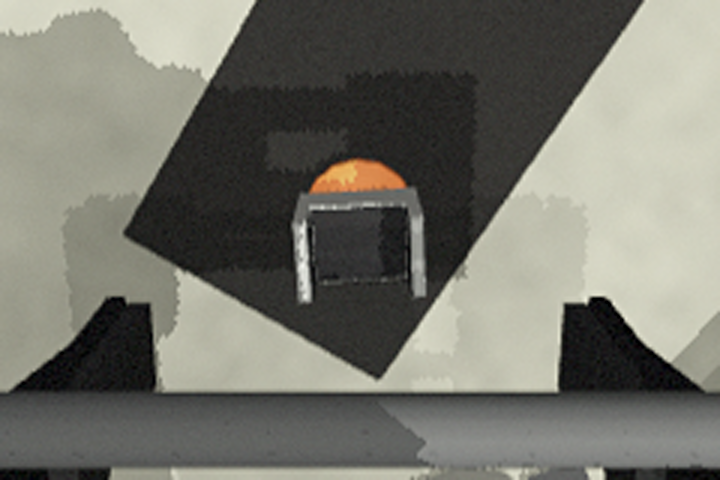

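```bash
python3 - <<'E'
from h import *
c=np.load('w5.npy',allow_pickle=True).item();o=(136,120)
f=lambda a,b:ray(c,o[0]+a/3-.3,o[1]+b/3-.3,.065)[:2]
P=np.array([f(293,222),f(299,303),f(423,217),f(427,297)]);print(P.round(4),P.mean(0));d=P[0]-P[1]+P[2]-P[3];print(np.degrees(np.arctan2(d[1],d[0])),np.linalg.norm(d)/2,np.linalg.norm(P[0]+P[1]-P[2]-P[3])/2)
e=np.linalg.norm;e=P[0]+P[1]-P[2]-P[3];print('yaw from cross',np.degrees(np.arctan2(e[1],e[0]))-90)
T=np.array([.4232,.2842]);y=np.radians(36.06);D=P.mean(0)-T
print('tool dx,dy mm',D@[np.cos(y),np.sin(y)]*1e3,D@[np.sin(y),-np.cos(y)]*1e3)
E
```

```text
[[0.4204 0.3041]
 [0.4014 0.2888]
 [0.443  0.2755]
 [0.4246 0.2601]] [0.42234112 0.28210006]
39.46799632678791 0.024170375503458397 0.03666653036547725
yaw from cross 38.61884265815934
tool dx,dy mm -1.9304124574268395 1.1920301392430255
```

Request:
{"method": "drive_tool", "body": {
  "force": 30,
  "moves": [
    {"x": -2, "y": 1, "z": 20, "rx": 0, "ry": 0, "rz": -0.051, "fingers": -1},
    {"x": -2, "y": 1, "z": 45, "rx": 0, "ry": 0, "rz": -0.051, "fingers": -1},
    {"x": -2, "y": 1, "z": 70, "rx": 0, "ry": 0, "rz": -0.051, "fingers": -1},
    {"x": -2, "y": 1, "z": 85, "rx": 0, "ry": 0, "rz": -0.051, "fingers": -1},
    {"x": -2, "y": 1, "z": 90, "rx": 0, "ry": 0, "rz": -0.051, "fingers": -1},
    {"x": -2, "y": 1, "z": 90, "rx": 0, "ry": 0, "rz": -0.051, "fingers": -1},
    {"x": -2, "y": 1, "z": 90, "rx": 0, "ry": 0, "rz": -0.051, "fingers": 1},
    {"x": -2, "y": 1, "z": 90, "rx": 0, "ry": 0, "rz": -0.051, "fingers": 1},
    {"x": -2, "y": 1, "z": 90, "rx": 0, "ry": 0, "rz": -0.051, "fingers": 1},
    {"x": -2, "y": 1, "z": 90, "rx": 0, "ry": 0, "rz": -0.051, "fingers": 1},
    {"x": -2, "y": 1, "z": 90, "rx": 0, "ry": 0, "rz": -0.051, "fingers": 1},
    {"x": -2, "y": 1, "z": 90, "rx": 0, "ry": 0, "rz": -0.051, "fingers": 1}
  ]
}}

```text
time_s: 6.35
tool_pos: [0.4212, 0.2818, 0.0405]
tool_rot: [180.0, 0.0, 39.0]
force: [-0.1, -0.9, 0.7]
grip_width: 0.0365
grasp_force: 30.0
```

Request:
{"method": "drive_tool", "body": {
  "moves": [
    {"x": 0, "y": 0, "z": -20, "rx": 0, "ry": 0, "rz": 0, "fingers": 1},
    {"x": 0, "y": 0, "z": -60, "rx": 0, "ry": 0, "rz": 0, "fingers": 1},
    {"x": 0, "y": 0, "z": -110, "rx": 0, "ry": 0, "rz": 0, "fingers": 1},
    {"x": -18, "y": 31, "z": -140, "rx": 0, "ry": 0, "rz": -0.11, "fingers": 1},
    {"x": -36, "y": 63, "z": -140, "rx": 0, "ry": 0, "rz": -0.22, "fingers": 1},
    {"x": -54, "y": 94, "z": -140, "rx": 0, "ry": 0, "rz": -0.34, "fingers": 1},
    {"x": -72, "y": 126, "z": -140, "rx": 0, "ry": 0, "rz": -0.45, "fingers": 1},
    {"x": -91, "y": 157, "z": -140, "rx": 0, "ry": 0, "rz": -0.56, "fingers": 1},
    {"x": -109, "y": 189, "z": -140, "rx": 0, "ry": 0, "rz": -0.67, "fingers": 1},
    {"x": -127, "y": 220, "z": -140, "rx": 0, "ry": 0, "rz": -0.785, "fingers": 1},
    {"x": -145, "y": 251.5, "z": -140, "rx": 0, "ry": 0, "rz": -0.897, "fingers": 1},
    {"x": -145, "y": 251.5, "z": -120, "rx": 0, "ry": 0, "rz": -0.897, "fingers": 1},
    {"x": -145, "y": 251.5, "z": -90, "rx": 0, "ry": 0, "rz": -0.897, "fingers": 1},
    {"x": -145, "y": 251.5, "z": -85, "rx": 0, "ry": 0, "rz": -0.897, "fingers": 1},
    {"x": -145, "y": 251.5, "z": -85, "rx": 0, "ry": 0, "rz": -0.897, "fingers": 1},
    {"x": -145, "y": 251.5, "z": -85, "rx": 0, "ry": 0, "rz": -0.897, "fingers": 1}
  ]
}}

```text
time_s: 8.35
tool_pos: [0.4678, -0.0047, 0.1269]
tool_rot: [179.9, 0.0, 90.4]
force: [0.9, 0.4, -2.0]
grip_width: 0.0368
grasp_force: 30.0
```

```bash
python3 - <<'E'
from h import *
c=vision.read_camera('side');np.save('s1.npy',c,allow_pickle=True)
o=sensors.get_obs();print(o['tool_pos'],o['tool_rot'],o['time_s'],o['qpos'][6],o['force'],o['wrist_torque'])
u,v=map(int,proj(c,[.467,-.004,.1]));print(u,v);save('s1',c,(u-80,v-60,u+80,v+60),4.5)
E
```

```text
[ 0.46774056 -0.00475938  0.12679495] [1.79880452e+02 2.80158846e-02 9.04192769e+01] 8.4 -3.5320106419627475 [-0.01005232 -0.74728102 -2.88813779] [-0.01022077 -0.03417522 -0.02993682]
274 197
```

View pics/s1.png

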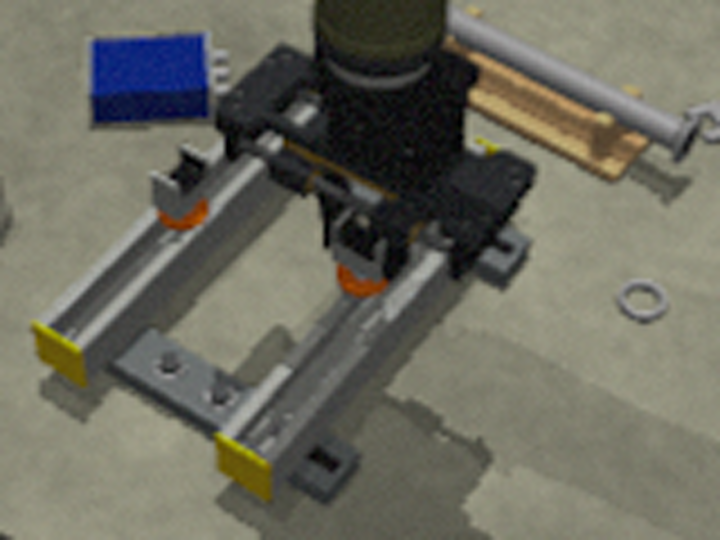

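The side view shows the saddle held upright above the near slot (collar at about (274,199) in the original image), clear of the far saddle. Now I'll feel downward.

Request:
{"method": "drive_tool", "body": {
  "moves": [
    {"x": 0, "y": -0.9, "z": 10, "rx": 0, "ry": 0, "rz": 0, "fingers": 1},
    {"x": 0, "y": -0.9, "z": 20, "rx": 0, "ry": 0, "rz": 0, "fingers": 1},
    {"x": 0, "y": -0.9, "z": 24, "rx": 0, "ry": 0, "rz": 0, "fingers": 1},
    {"x": 0, "y": -0.9, "z": 26, "rx": 0, "ry": 0, "rz": 0, "fingers": 1},
    {"x": 0, "y": -0.9, "z": 28, "rx": 0, "ry": 0, "rz": 0, "fingers": 1},
    {"x": 0, "y": -0.9, "z": 29, "rx": 0, "ry": 0, "rz": 0, "fingers": 1},
    {"x": 0, "y": -0.9, "z": 30, "rx": 0, "ry": 0, "rz": 0, "fingers": 1},
    {"x": 0, "y": -0.9, "z": 30, "rx": 0, "ry": 0, "rz": 0, "fingers": 1},
    {"x": 0, "y": -0.9, "z": 30, "rx": 0, "ry": 0, "rz": 0, "fingers": 1}
  ]
}}

```text
time_s: 9.52
tool_pos: [0.466, -0.0049, 0.0956]
tool_rot: [180.0, 0.0, 90.4]
force: [0.4, -0.0, -3.1]
grip_width: 0.0369
grasp_force: 30.0
```

Request:
{"method": "drive_tool", "body": {
  "moves": [
    {"x": 0, "y": 0.4, "z": 1, "rx": 0, "ry": 0, "rz": 0, "fingers": 1},
    {"x": 0, "y": 0.4, "z": 2, "rx": 0, "ry": 0, "rz": 0, "fingers": 1},
    {"x": 0, "y": 0.4, "z": 3, "rx": 0, "ry": 0, "rz": 0, "fingers": 1},
    {"x": 0, "y": 0.4, "z": 3, "rx": 0, "ry": 0, "rz": 0, "fingers": 1}
  ]
}}

```text
time_s: 10.02
tool_pos: [0.4663, -0.0049, 0.0924]
tool_rot: [-180.0, 0.0, 90.4]
force: [0.4, -0.1, -2.4]
grip_width: 0.0365
grasp_force: 30.0
```

Request:
{"method": "drive_tool", "body": {
  "moves": [
    {"x": 0, "y": 0, "z": 1.5, "rx": 0, "ry": 0, "rz": 0, "fingers": 1},
    {"x": 0, "y": 0, "z": 3, "rx": 0, "ry": 0, "rz": 0, "fingers": 1},
    {"x": 0, "y": 0, "z": 4.5, "rx": 0, "ry": 0, "rz": 0, "fingers": 1},
    {"x": 0, "y": 0, "z": 6, "rx": 0, "ry": 0, "rz": 0, "fingers": 1},
    {"x": 0, "y": 0, "z": 7.5, "rx": 0, "ry": 0, "rz": 0, "fingers": 1},
    {"x": 0, "y": 0, "z": 7.5, "rx": 0, "ry": 0, "rz": 0, "fingers": 1},
    {"x": 0, "y": 0, "z": 7.5, "rx": 0, "ry": 0, "rz": 0, "fingers": 1}
  ]
}}

```text
time_s: 10.9
tool_pos: [0.4664, -0.0049, 0.0852]
tool_rot: [-180.0, 0.0, 90.4]
force: [-2.0, 0.6, 3.8]
grip_width: 0.0368
grasp_force: 30.0
```

Request:
{"method": "drive_tool", "body": {
  "moves": [
    {"x": 0, "y": -0.3, "z": 1.5, "rx": 0, "ry": 0, "rz": 0, "fingers": 1},
    {"x": 0, "y": -0.3, "z": 3, "rx": 0, "ry": 0, "rz": 0, "fingers": 1},
    {"x": 0, "y": -0.3, "z": 4.5, "rx": 0, "ry": 0, "rz": 0, "fingers": 1},
    {"x": 0, "y": -0.3, "z": 4.5, "rx": 0, "ry": 0, "rz": 0, "fingers": 1},
    {"x": 0, "y": -0.3, "z": 4.5, "rx": 0, "ry": 0, "rz": 0, "fingers": 1}
  ]
}}

```text
time_s: 11.52
tool_pos: [0.4664, -0.0049, 0.0808]
tool_rot: [180.0, 0.0, 90.4]
force: [-2.6, -0.1, 7.3]
grip_width: 0.0368
grasp_force: 30.0
```

Request:
{"method": "drive_tool", "body": {
  "moves": [
    {"x": 0, "y": 0, "z": 0.3, "rx": 0, "ry": 0, "rz": 0.1, "fingers": 1},
    {"x": 0, "y": 0, "z": 0.3, "rx": 0, "ry": 0, "rz": 0.2, "fingers": 1},
    {"x": 0.1, "y": -0.1, "z": 0.3, "rx": 0, "ry": 0, "rz": 0.3, "fingers": 1},
    {"x": 0.1, "y": -0.1, "z": 0.3, "rx": 0, "ry": 0, "rz": 0.4, "fingers": 1},
    {"x": 0.1, "y": -0.1, "z": 0.3, "rx": 0, "ry": 0, "rz": 0.4, "fingers": 1}
  ]
}}

```text
time_s: 12.15
tool_pos: [0.4672, -0.0053, 0.0809]
tool_rot: [179.8, -0.0, 67.4]
force: [-0.3, -0.5, 6.1]
grip_width: 0.0368
grasp_force: 30.0
```

```bash
python3 - <<'E'
from h import *
o=sensors.get_obs();print(o['tool_pos'],o['tool_rot'],o['force'],o['wrist_torque'],o['grasp_force'])
E
```

```text
[ 0.46721602 -0.00526495  0.08092032] [ 1.79845995e+02 -1.44994500e-02  6.74245316e+01] [-0.27237071 -0.47026479  6.12163856] [-0.25122347  0.2516281  -0.02342909] 29.971190717769787
```

Request:
{"method": "drive_tool", "body": {
  "moves": [
    {"x": 0, "y": 0, "z": 0.5, "rx": 0, "ry": 0, "rz": 0.12, "fingers": 1},
    {"x": 0, "y": 0, "z": 0.5, "rx": 0, "ry": 0, "rz": 0.24, "fingers": 1},
    {"x": 0, "y": 0, "z": 0.5, "rx": 0, "ry": 0, "rz": 0.36, "fingers": 1},
    {"x": 0, "y": 0, "z": 0.5, "rx": 0, "ry": 0, "rz": 0.48, "fingers": 1},
    {"x": 0, "y": 0, "z": 0.5, "rx": 0, "ry": 0, "rz": 0.6, "fingers": 1},
    {"x": 0, "y": 0, "z": 0.5, "rx": 0, "ry": 0, "rz": 0.72, "fingers": 1},
    {"x": 0, "y": 0, "z": 0.5, "rx": 0, "ry": 0, "rz": 0.72, "fingers": 1}
  ]
}}

```text
time_s: 13.02
tool_pos: [0.4672, -0.0047, 0.0804]
tool_rot: [179.9, -0.1, 26.2]
force: [-0.9, -0.0, 6.0]
grip_width: 0.0367
grasp_force: 30.0
```

```bash
python3 - <<'E'
from h import *
o=sensors.get_obs();print(o['tool_pos'],o['tool_rot'],o['force'],o['wrist_torque'],o['grasp_force'])
E
```

```text
[ 0.46719697 -0.00470358  0.08044761] [ 1.79933064e+02 -1.29485548e-01  2.61661470e+01] [-0.91106077 -0.0188579   6.02756095] [ 0.05081286  0.29772722 -0.09195948] 29.973017976153642
```

Request:
{"method": "drive_tool", "body": {
  "moves": [
    {"x": -0.1, "y": -0.1, "z": 0, "rx": 0, "ry": 0, "rz": 0.12, "fingers": 1},
    {"x": -0.3, "y": -0.2, "z": 0, "rx": 0, "ry": 0, "rz": 0.24, "fingers": 1},
    {"x": -0.5, "y": -0.2, "z": 0, "rx": 0, "ry": 0, "rz": 0.36, "fingers": 1},
    {"x": -0.5, "y": -0.2, "z": 0, "rx": 0, "ry": 0, "rz": 0.45, "fingers": 1},
    {"x": -0.5, "y": -0.2, "z": 0, "rx": 0, "ry": 0, "rz": 0.45, "fingers": 1},
    {"x": -0.5, "y": -0.2, "z": 0, "rx": 0, "ry": 0, "rz": 0.45, "fingers": 1}
  ]
}}

```text
time_s: 13.78
tool_pos: [0.467, -0.0047, 0.0806]
tool_rot: [-180.0, -0.2, 0.4]
force: [0.9, -0.6, 5.7]
grip_width: 0.0367
grasp_force: 30.0
```

```bash
python3 - <<'E'
from h import *
o=sensors.get_obs();print(o['tool_pos'],o['tool_rot'],o['force'],o['wrist_torque'],o['grasp_force'])
E
```

```text
[ 0.46704542 -0.00465044  0.08059792] [-179.99535422   -0.19495678    0.43739878] [ 0.85495988 -0.58129684  5.71828712] [ 0.15047379  0.1643496  -0.01620282] 29.974498010706156
```

Request:
{"method": "drive_tool", "body": {
  "moves": [
    {"x": 0, "y": 0, "z": -1, "rx": 0, "ry": 0, "rz": 0, "fingers": 1},
    {"x": 0, "y": 0, "z": -2, "rx": 0, "ry": 0, "rz": 0, "fingers": 1},
    {"x": 0, "y": 0, "z": -3, "rx": 0, "ry": 0, "rz": 0, "fingers": 1},
    {"x": 0, "y": 0, "z": -4, "rx": 0, "ry": 0, "rz": 0, "fingers": 1},
    {"x": 0, "y": 0, "z": -4.5, "rx": 0, "ry": 0, "rz": 0, "fingers": 1},
    {"x": 0, "y": 0, "z": -4.5, "rx": 0, "ry": 0, "rz": 0, "fingers": 1}
  ]
}}

```text
time_s: 14.52
tool_pos: [0.4665, -0.0047, 0.0847]
tool_rot: [-180.0, -0.1, 0.5]
force: [3.3, 1.9, 4.3]
grip_width: 0.037
grasp_force: 30.0
```

```bash
python3 - <<'E'
from h import *
o=sensors.get_obs();print(o['tool_pos'],o['tool_rot'],o['force'],o['wrist_torque'],o['grasp_force'])
E
```

```text
[ 0.46653887 -0.00471755  0.08474974] [-1.79999046e+02 -1.36371073e-01  4.50714477e-01] [3.3161297  1.89411363 4.30544741] [ 0.21490802 -0.66857451 -0.02993451] 29.975470915669575
```

Request:
{"method": "drive_tool", "body": {
  "moves": [
    {"x": 0.4, "y": 0, "z": 0, "rx": 0, "ry": 0, "rz": 0, "fingers": 1},
    {"x": 0.4, "y": 0, "z": -0.6, "rx": 0, "ry": 0, "rz": 0, "fingers": 1},
    {"x": 0.4, "y": 0, "z": -1.0, "rx": 0, "ry": 0, "rz": 0, "fingers": 1},
    {"x": 0.4, "y": 0, "z": -1.0, "rx": 0, "ry": 0, "rz": 0, "fingers": 1}
  ]
}}

```text
time_s: 15.02
tool_pos: [0.4658, -0.0048, 0.0852]
tool_rot: [180.0, -0.0, 0.4]
force: [3.2, 1.1, 4.0]
grip_width: 0.0369
grasp_force: 30.0
```

```bash
python3 - <<'E'
from h import *
o=sensors.get_obs();print(o['tool_pos'],o['tool_rot'],o['force'],o['wrist_torque'],o['grasp_force'])
E
```

```text
[ 0.46583273 -0.0048482   0.08521923] [ 1.79993640e+02 -3.09092766e-03  4.47914435e-01] [3.19709974 1.11934454 4.01174183] [ 0.22219972 -0.67278871  0.01921448] 29.975048425840214
```

Request:
{"method": "drive_tool", "body": {
  "moves": [
    {"x": 0.6, "y": 0, "z": 0, "rx": 0, "ry": 0, "rz": 0, "fingers": 1},
    {"x": 1.0, "y": 0, "z": -0.3, "rx": 0, "ry": 0, "rz": 0, "fingers": 1},
    {"x": 1.0, "y": 0, "z": -0.6, "rx": 0, "ry": 0, "rz": 0, "fingers": 1},
    {"x": 1.0, "y": 0, "z": -0.6, "rx": 0, "ry": 0, "rz": 0, "fingers": 1}
  ]
}}

```text
time_s: 15.52
tool_pos: [0.4659, -0.0049, 0.0854]
tool_rot: [180.0, 0.1, 0.4]
force: [-0.2, 1.1, 3.2]
grip_width: 0.0368
grasp_force: 30.0
```

```bash
python3 - <<'E'
from h import *
o=sensors.get_obs();print(o['tool_pos'],o['tool_rot'],o['force'],o['wrist_torque'],o['grasp_force'])
E
```

```text
[ 0.46593395 -0.00486779  0.08539993] [1.79995400e+02 1.10326459e-01 4.45568495e-01] [-0.19458723  1.1200708   3.24375999] [ 0.2657114   0.05454183 -0.00106772] 29.975018739933148
```

Request:
{"method": "drive_tool", "body": {
  "moves": [
    {"x": 0, "y": 0, "z": 0, "rx": 0, "ry": 0, "rz": 0, "fingers": 0},
    {"x": 0, "y": 0, "z": 0, "rx": 0, "ry": 0, "rz": 0, "fingers": -1},
    {"x": 0, "y": 0, "z": 0, "rx": 0, "ry": 0, "rz": 0, "fingers": -1},
    {"x": 0, "y": 0, "z": 0, "rx": 0, "ry": 0, "rz": 0, "fingers": -1},
    {"x": 0, "y": 0, "z": -30, "rx": 0, "ry": 0, "rz": 0, "fingers": -1},
    {"x": 0, "y": 0, "z": -80, "rx": 0, "ry": 0, "rz": 0, "fingers": -1},
    {"x": 0, "y": 0, "z": -140, "rx": 0, "ry": 0, "rz": 0, "fingers": -1},
    {"x": 0, "y": 0, "z": -200, "rx": 0, "ry": 0, "rz": 0, "fingers": -1},
    {"x": 0, "y": 0, "z": -220, "rx": 0, "ry": 0, "rz": 0, "fingers": -1},
    {"x": 0, "y": 0, "z": -220, "rx": 0, "ry": 0, "rz": 0, "fingers": -1},
    {"x": 0, "y": 0, "z": -220, "rx": 0, "ry": 0, "rz": 0, "fingers": -1}
  ]
}}

```text
time_s: 16.9
tool_pos: [0.4661, -0.0049, 0.3043]
tool_rot: [-180.0, 0.1, 0.4]
force: [0.6, 0.2, -0.6]
grip_width: 0.0871
grasp_force: 0.0
```

```bash
python3 - <<'E'
from h import *
c=vision.read_camera('wrist');np.save('w6.npy',c,allow_pickle=True)
o=sensors.get_obs();print(o['tool_pos'],o['tool_rot'],o['time_s'],o['force'])
print(proj(c,[.467,-.005,.11]),proj(c,[.623,-.004,.11]))
save('w6',c,(190,20,320,200),3.3)
E
```

```text
[ 0.46595379 -0.00484302  0.30404853] [-1.79979218e+02  1.72778088e-01  4.48860395e-01] 16.95 [ 0.13251255  0.55174491 -0.54316594]
(np.float64(254.6683268812244), np.float64(171.68072846640615)) (np.float64(254.84267238629914), np.float64(37.161239195576854))
```

View pics/w6.png

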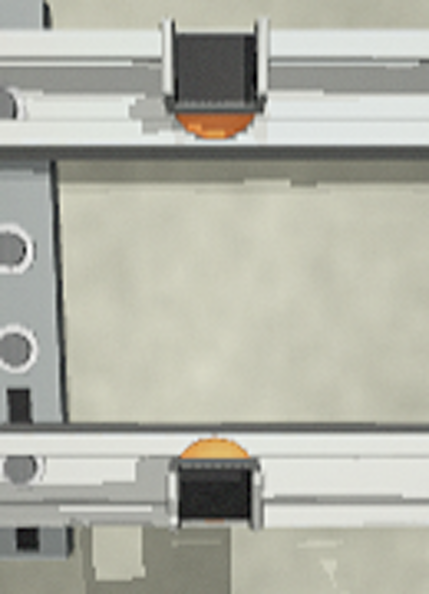

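The wrist view shows the fitted saddle's rims (crop columns 170–263) centred with the far saddle's (163–270). Its trough lies across the channel with the collar seated, so it is locked. Next is the pipe.

```bash
python3 - <<'E'
from h import *
c=np.load('w2.npy',allow_pickle=True).item()
P=np.array([ray(c,u,v,.0445) for u,v in((247.7,90),(246.9,110),(246.4,130),(245.4,150),(245,170),(243.1,225))])
k=np.polyfit(P[:,0],P[:,1],1);print(P.round(4),k,np.degrees(np.arctan(k[0])),np.polyval(k,.4935))
for v in (59,59.7,241,240.3): print(ray(c,246,v,.06)[0],ray(c,246,v,.0645)[0])
w=np.load('w6.npy',allow_pickle=True).item()
for u,v in((190+216.5/3.3,20+60/3.3),(190+216.5/3.3,20+495/3.3)): print(ray(w,u-.3,v-.3,.11))
E
```

```text
[[ 0.5873 -0.3069  0.0445]
 [ 0.5604 -0.3055  0.0445]
 [ 0.5324 -0.3046  0.0445]
 [ 0.5033 -0.3028  0.0445]
 [ 0.473  -0.3019  0.0445]
 [ 0.383  -0.2978  0.0445]] [-0.04402872 -0.28094262] -2.521031893922638 -0.30267080028376625
0.6245126020302088 0.6237463745980768
0.6236716445182117 0.6229149904218118
0.36240999501675575 0.3646275048333919
0.36361827260969987 0.3658220275732196
[ 0.62226881 -0.00453307  0.11      ]
[ 0.46961427 -0.00580332  0.11      ]
```

Request:
{"method": "drive_tool", "body": {
  "moves": [
    {"x": 3, "y": 40, "z": 0, "rx": 0, "ry": 0, "rz": 0.007, "fingers": -1},
    {"x": 7, "y": 80, "z": 0, "rx": 0, "ry": 0, "rz": 0.015, "fingers": -1},
    {"x": 10, "y": 120, "z": 0, "rx": 0, "ry": 0, "rz": 0.02, "fingers": -1},
    {"x": 13, "y": 160, "z": 0, "rx": 0, "ry": 0, "rz": 0.03, "fingers": -1},
    {"x": 17, "y": 200, "z": 20, "rx": 0, "ry": 0, "rz": 0.035, "fingers": -1},
    {"x": 20, "y": 240, "z": 50, "rx": 0, "ry": 0, "rz": 0.04, "fingers": -1},
    {"x": 24, "y": 280, "z": 80, "rx": 0, "ry": 0, "rz": 0.05, "fingers": -1},
    {"x": 25, "y": 298, "z": 100, "rx": 0, "ry": 0, "rz": 0.051, "fingers": -1},
    {"x": 25, "y": 298, "z": 110, "rx": 0, "ry": 0, "rz": 0.051, "fingers": -1},
    {"x": 25, "y": 298, "z": 110, "rx": 0, "ry": 0, "rz": 0.051, "fingers": -1},
    {"x": 25, "y": 298, "z": 110, "rx": 0, "ry": 0, "rz": 0.051, "fingers": -1}
  ]
}}

```text
time_s: 18.32
tool_pos: [0.4953, -0.3011, 0.1973]
tool_rot: [180.0, -0.1, -2.3]
force: [-0.2, 0.5, 0.7]
grip_width: 0.0872
grasp_force: 0.0
```

```bash
python3 - <<'E'
from h import *
c=vision.read_camera('wrist')
o=sensors.get_obs();print(o['tool_pos'],o['tool_rot'],o['time_s'])
g=cv2.cvtColor(c['image'],cv2.COLOR_RGB2GRAY).astype(int)
for x in (.46,.48,.50,.52,.54):
    u,v=proj(c,[x,-.3035,.0445]);v=int(v);u=int(u);print(x,u,v,u-30,g[v,u-30:u+31].tolist())
E
```

```text
[ 0.49523173 -0.30147704  0.19740833] [ 1.79934906e+02 -1.26551591e-01 -2.34883427e+00] 18.375
0.46 257 209 227 [192, 192, 151, 203, 204, 200, 200, 202, 201, 202, 201, 200, 202, 140, 138, 141, 145, 148, 117, 121, 138, 153, 165, 173, 180, 182, 186, 193, 136, 141, 140, 132, 129, 130, 126, 124, 120, 113, 99, 99, 145, 143, 147, 150, 149, 151, 151, 151, 151, 147, 145, 147, 151, 147, 216, 159, 181, 180, 180, 181, 179]
0.48 256 193 226 [190, 191, 124, 198, 201, 199, 201, 207, 208, 209, 209, 199, 198, 198, 199, 139, 139, 144, 149, 121, 109, 124, 130, 142, 146, 154, 154, 160, 133, 137, 144, 140, 134, 128, 133, 127, 126, 122, 113, 105, 93, 141, 142, 143, 147, 150, 150, 150, 149, 148, 145, 142, 146, 147, 147, 208, 213, 183, 180, 181, 181]
0.5 256 176 226 [151, 150, 121, 168, 165, 165, 164, 163, 163, 166, 168, 173, 174, 166, 159, 162, 160, 165, 172, 118, 136, 156, 168, 181, 187, 198, 197, 202, 209, 185, 165, 162, 156, 146, 148, 146, 142, 138, 133, 119, 103, 132, 165, 167, 167, 171, 173, 174, 172, 173, 170, 169, 167, 168, 171, 171, 226, 175, 204, 204, 203]
0.52 255 159 225 [200, 205, 150, 177, 210, 210, 212, 210, 209, 211, 213, 215, 219, 217, 213, 180, 160, 161, 166, 172, 121, 138, 157, 166, 179, 187, 196, 197, 202, 204, 212, 220, 220, 214, 203, 200, 200, 194, 191, 184, 169, 148, 147, 212, 211, 213, 215, 214, 215, 215, 215, 216, 212, 210, 212, 215, 216, 218, 216, 198, 200]
0.54 254 141 224 [195, 198, 201, 113, 210, 209, 210, 212, 211, 210, 212, 214, 217, 219, 218, 185, 157, 158, 160, 167, 175, 112, 142, 157, 171, 181, 188, 199, 197, 202, 206, 212, 223, 221, 216, 205, 202, 200, 193, 190, 186, 173, 151, 140, 212, 210, 212, 212, 215, 217, 215, 217, 215, 214, 214, 211, 212, 215, 217, 220, 193]
```

Request:
{"method": "drive_tool", "body": {
  "force": 25,
  "moves": [
    {"x": -1.5, "y": 1.5, "z": 40, "rx": 0, "ry": 0, "rz": 0.003, "fingers": -1},
    {"x": -1.5, "y": 1.5, "z": 80, "rx": 0, "ry": 0, "rz": 0.003, "fingers": -1},
    {"x": -1.5, "y": 1.5, "z": 120, "rx": 0, "ry": 0, "rz": 0.003, "fingers": -1},
    {"x": -1.5, "y": 1.5, "z": 145, "rx": 0, "ry": 0, "rz": 0.003, "fingers": -1},
    {"x": -1.5, "y": 1.5, "z": 158, "rx": 0, "ry": 0, "rz": 0.003, "fingers": -1},
    {"x": -1.5, "y": 1.5, "z": 163, "rx": 0, "ry": 0, "rz": 0.003, "fingers": -1},
    {"x": -1.5, "y": 1.5, "z": 163, "rx": 0, "ry": 0, "rz": 0.003, "fingers": -1},
    {"x": -1.5, "y": 1.5, "z": 163, "rx": 0, "ry": 0, "rz": 0.003, "fingers": 1},
    {"x": -1.5, "y": 1.5, "z": 163, "rx": 0, "ry": 0, "rz": 0.003, "fingers": 1},
    {"x": -1.5, "y": 1.5, "z": 163, "rx": 0, "ry": 0, "rz": 0.003, "fingers": 1},
    {"x": -1.5, "y": 1.5, "z": 163, "rx": 0, "ry": 0, "rz": 0.003, "fingers": 1},
    {"x": -1.5, "y": 1.5, "z": 163, "rx": 0, "ry": 0, "rz": 0.003, "fingers": 1},
    {"x": -1.5, "y": 1.5, "z": 163, "rx": 0, "ry": 0, "rz": 0.003, "fingers": 1}
  ]
}}

```text
time_s: 20.0
tool_pos: [0.4926, -0.304, 0.0328]
tool_rot: [180.0, 0.0, -2.6]
force: [-0.1, 0.0, 0.0]
grip_width: 0.0348
grasp_force: 0.0
```

Request:
{"method": "drive_tool", "body": {
  "moves": [
    {"x": 0, "y": 0, "z": 0, "rx": 0, "ry": 0, "rz": 0, "fingers": 1},
    {"x": 0, "y": 0, "z": 0, "rx": 0, "ry": 0, "rz": 0, "fingers": 1},
    {"x": 0, "y": 0, "z": 0, "rx": 0, "ry": 0, "rz": 0, "fingers": 1}
  ]
}}

```text
time_s: 20.38
tool_pos: [0.4926, -0.3038, 0.0328]
tool_rot: [-180.0, 0.0, -2.6]
force: [-0.8, 1.7, 0.7]
grip_width: 0.0244
grasp_force: 25.0
```

Request:
{"method": "drive_tool", "body": {
  "moves": [
    {"x": 0, "y": 0, "z": -10, "rx": 0, "ry": 0, "rz": 0, "fingers": 1},
    {"x": 0, "y": 0, "z": -40, "rx": 0, "ry": 0, "rz": 0, "fingers": 1},
    {"x": 0, "y": 0, "z": -80, "rx": 0, "ry": 0, "rz": 0, "fingers": 1},
    {"x": 0, "y": 0, "z": -115, "rx": 0, "ry": 0, "rz": 0, "fingers": 1},
    {"x": 2, "y": -15, "z": -130, "rx": 0, "ry": 0, "rz": 0, "fingers": 1},
    {"x": 6, "y": -50, "z": -130, "rx": 0, "ry": 0, "rz": -0.01, "fingers": 1},
    {"x": 11, "y": -90, "z": -130, "rx": 0, "ry": 0, "rz": -0.015, "fingers": 1},
    {"x": 16, "y": -130, "z": -130, "rx": 0, "ry": 0, "rz": -0.02, "fingers": 1},
    {"x": 21, "y": -170, "z": -130, "rx": 0, "ry": 0, "rz": -0.03, "fingers": 1},
    {"x": 26, "y": -210, "z": -130, "rx": 0, "ry": 0, "rz": -0.035, "fingers": 1},
    {"x": 31, "y": -250, "z": -130, "rx": 0, "ry": 0, "rz": -0.045, "fingers": 1},
    {"x": 35, "y": -280, "z": -130, "rx": 0, "ry": 0, "rz": -0.05, "fingers": 1},
    {"x": 38, "y": -295, "z": -130, "rx": 0, "ry": 0, "rz": -0.053, "fingers": 1},
    {"x": 38, "y": -301, "z": -130, "rx": 0, "ry": 0, "rz": -0.053, "fingers": 1},
    {"x": 38, "y": -301, "z": -130, "rx": 0, "ry": 0, "rz": -0.053, "fingers": 1},
    {"x": 38, "y": -301, "z": -130, "rx": 0, "ry": 0, "rz": -0.053, "fingers": 1},
    {"x": 38, "y": -301, "z": -130, "rx": 0, "ry": 0, "rz": -0.053, "fingers": 1}
  ]
}}

```text
time_s: 22.5
tool_pos: [0.5444, -0.0063, 0.1628]
tool_rot: [180.0, 0.0, 0.3]
force: [0.9, 0.1, -3.5]
grip_width: 0.024
grasp_force: 25.0
```

```bash
python3 - <<'E'
from h import *
c=vision.read_camera('wrist');np.save('w7.npy',c,allow_pickle=True)
o=sensors.get_obs();print(o['tool_pos'],o['tool_rot'],o['time_s'],o['force'],o['wrist_torque'],o['grip_width'])
g=cv2.cvtColor(c['image'],cv2.COLOR_RGB2GRAY).astype(int)
# pipe edges, axis assumed at tcp+.0115
z=o['tool_pos'][2]+.0115
for x in (.56,.58,.60,.62,.64):
    u,v=map(round,proj(c,[x,-.0047,z]));print(x,u,v,g[v,u-36:u+37].tolist())
E
```

```text
[ 0.54440936 -0.00607236  0.16285034] [1.79980005e+02 2.00639682e-03 3.01614847e-01] 22.55 [ 0.55067565 -0.62280719 -3.85700658] [ 0.07095752 -0.00739986  0.06100396] 0.024462563516490395
0.56 251 222 [128, 124, 125, 128, 129, 94, 16, 15, 10, 3, 19, 25, 8, 21, 21, 12, 21, 50, 106, 108, 108, 114, 115, 115, 117, 124, 125, 129, 127, 129, 129, 137, 135, 133, 134, 135, 135, 135, 134, 134, 137, 137, 141, 138, 136, 132, 132, 128, 124, 123, 126, 126, 127, 124, 118, 118, 118, 114, 114, 110, 103, 98, 46, 17, 15, 20, 19, 15, 4, 24, 18, 14, 5]
0.58 251 188 [126, 126, 123, 125, 123, 126, 128, 127, 129, 129, 126, 127, 129, 132, 130, 134, 107, 116, 135, 146, 153, 158, 161, 169, 175, 180, 187, 191, 190, 192, 196, 202, 200, 201, 204, 204, 207, 210, 207, 208, 211, 212, 214, 214, 213, 209, 206, 201, 198, 194, 197, 196, 198, 194, 188, 188, 182, 182, 177, 174, 160, 150, 136, 114, 123, 126, 124, 126, 124, 123, 121, 124, 117]
0.6 251 151 [144, 143, 145, 142, 142, 145, 142, 141, 144, 146, 143, 142, 144, 144, 147, 113, 114, 134, 146, 153, 157, 163, 169, 173, 179, 185, 188, 192, 191, 194, 199, 200, 200, 202, 
[... 251 characters left out ...]
9, 172, 153, 140, 158, 135, 115, 131, 144, 150, 155, 162, 167, 172, 177, 181, 185, 190, 189, 191, 197, 200, 200, 201, 203, 205, 209, 212, 214, 214, 216, 221, 221, 224, 220, 219, 217, 212, 205, 200, 198, 195, 199, 196, 197, 193, 188, 186, 186, 181, 178, 174, 166, 157, 142, 118, 231, 225, 224, 223, 224, 224, 223, 224, 224]
0.64 252 68 [188, 190, 189, 190, 191, 192, 191, 190, 189, 190, 190, 195, 144, 113, 130, 141, 151, 153, 160, 166, 170, 174, 179, 183, 188, 190, 189, 192, 197, 200, 199, 202, 205, 205, 211, 214, 216, 215, 217, 221, 222, 224, 220, 219, 215, 210, 207, 202, 197, 193, 194, 194, 195, 193, 190, 186, 185, 182, 179, 176, 174, 163, 154, 137, 119, 188, 185, 183, 185, 182, 181, 182, 179]
```

Request:
{"method": "drive_tool", "body": {
  "moves": [
    {"x": 0.5, "y": -1.5, "z": 15, "rx": 0, "ry": 0, "rz": -0.002, "fingers": 1},
    {"x": 0.5, "y": -1.5, "z": 30, "rx": 0, "ry": 0, "rz": -0.002, "fingers": 1},
    {"x": 0.5, "y": -1.5, "z": 42, "rx": 0, "ry": 0, "rz": -0.002, "fingers": 1},
    {"x": 0.5, "y": -1.5, "z": 48, "rx": 0, "ry": 0, "rz": -0.002, "fingers": 1},
    {"x": 0.5, "y": -1.5, "z": 52, "rx": 0, "ry": 0, "rz": -0.002, "fingers": 1},
    {"x": 0.5, "y": -1.5, "z": 55, "rx": 0, "ry": 0, "rz": -0.002, "fingers": 1},
    {"x": 0.5, "y": -1.5, "z": 57, "rx": 0, "ry": 0, "rz": -0.002, "fingers": 1},
    {"x": 0.5, "y": -1.5, "z": 57, "rx": 0, "ry": 0, "rz": -0.002, "fingers": 1}
  ]
}}

```text
time_s: 23.55
tool_pos: [0.545, -0.0036, 0.1059]
tool_rot: [180.0, -0.0, 0.5]
force: [1.5, 0.4, -3.6]
grip_width: 0.0238
grasp_force: 25.0
```

```bash
python3 - <<'E'
from h import *
o=sensors.get_obs();print(o['tool_pos'],o['tool_rot'],o['time_s'],o['force'],o['wrist_torque'],o['grip_width'])
E
```

```text
[ 0.54499915 -0.00364676  0.10591777] [ 1.79993544e+02 -9.08633583e-03  5.02535113e-01] 23.55 [ 1.50092705  0.37885323 -3.56630258] [0.02808587 0.00867148 0.0091612 ] 0.0238473054226151
```

Request:
{"method": "drive_tool", "body": {
  "moves": [
    {"x": 0, "y": 0.8, "z": 3, "rx": 0, "ry": 0, "rz": 0, "fingers": 1},
    {"x": 0, "y": 0.8, "z": 6, "rx": 0, "ry": 0, "rz": 0, "fingers": 1},
    {"x": 0, "y": 0.8, "z": 8, "rx": 0, "ry": 0, "rz": 0, "fingers": 1},
    {"x": 0, "y": 0.8, "z": 10, "rx": 0, "ry": 0, "rz": 0, "fingers": 1},
    {"x": 0, "y": 0.8, "z": 11.5, "rx": 0, "ry": 0, "rz": 0, "fingers": 1},
    {"x": 0, "y": 0.8, "z": 11.5, "rx": 0, "ry": 0, "rz": 0, "fingers": 1},
    {"x": 0, "y": 0.8, "z": 11.5, "rx": 0, "ry": 0, "rz": 0, "fingers": 1}
  ]
}}

```text
time_s: 24.42
tool_pos: [0.545, -0.0044, 0.0944]
tool_rot: [180.0, -0.0, 0.5]
force: [-0.7, 0.4, -3.2]
grip_width: 0.0242
grasp_force: 25.0
```

```bash
python3 - <<'E'
from h import *
o=sensors.get_obs();print(o['tool_pos'],o['tool_rot'],o['time_s'],o['force'],o['wrist_torque'],o['grip_width'])
E
```

```text
[ 0.54501528 -0.00438065  0.09441819] [ 1.79996059e+02 -7.60266644e-03  5.06774046e-01] 24.425 [-0.72405668  0.36489226 -3.20002372] [ 0.05230401 -0.04533045  0.01187318] 0.02421413075749294
```

Not touching yet; feel down half a millimetre at a time.

Request:
{"method": "drive_tool", "body": {
  "moves": [
    {"x": 0, "y": 0, "z": 0.5, "rx": 0, "ry": 0, "rz": 0, "fingers": 1},
    {"x": 0, "y": 0, "z": 1.0, "rx": 0, "ry": 0, "rz": 0, "fingers": 1},
    {"x": 0, "y": 0, "z": 1.4, "rx": 0, "ry": 0, "rz": 0, "fingers": 1},
    {"x": 0, "y": 0, "z": 1.4, "rx": 0, "ry": 0, "rz": 0, "fingers": 1}
  ]
}}

```text
time_s: 24.92
tool_pos: [0.545, -0.0044, 0.093]
tool_rot: [180.0, -0.0, 0.5]
force: [0.6, -0.3, -3.9]
grip_width: 0.0244
grasp_force: 25.0
```

Request:
{"method": "drive_tool", "body": {
  "moves": [
    {"x": 0, "y": 0, "z": 0.4, "rx": 0, "ry": 0, "rz": 0, "fingers": 1},
    {"x": 0, "y": 0, "z": 0.8, "rx": 0, "ry": 0, "rz": 0, "fingers": 1},
    {"x": 0, "y": 0, "z": 1.0, "rx": 0, "ry": 0, "rz": 0, "fingers": 1},
    {"x": 0, "y": 0, "z": 1.0, "rx": 0, "ry": 0, "rz": 0, "fingers": 1}
  ]
}}

```text
time_s: 25.42
tool_pos: [0.545, -0.0044, 0.0925]
tool_rot: [180.0, -0.0, 0.5]
force: [-3.0, -0.6, 3.9]
grip_width: 0.0243
grasp_force: 25.0
```

Request:
{"method": "drive_tool", "body": {
  "moves": [
    {"x": 0, "y": 0, "z": -0.4, "rx": 0, "ry": 0, "rz": 0, "fingers": 1},
    {"x": 0, "y": 0, "z": -0.4, "rx": 0, "ry": 0, "rz": 0, "fingers": 0.2},
    {"x": 0, "y": 0, "z": -0.4, "rx": 0, "ry": 0, "rz": 0, "fingers": -0.3},
    {"x": 0, "y": 0, "z": -0.4, "rx": 0, "ry": 0, "rz": 0, "fingers": -1},
    {"x": 0, "y": 0, "z": -0.4, "rx": 0, "ry": 0, "rz": 0, "fingers": -1},
    {"x": 0, "y": 0, "z": -0.4, "rx": 0, "ry": 0, "rz": 0, "fingers": -1},
    {"x": 0, "y": 0, "z": -0.4, "rx": 0, "ry": 0, "rz": 0, "fingers": -1},
    {"x": 0, "y": 0, "z": -20, "rx": 0, "ry": 0, "rz": 0, "fingers": -1},
    {"x": 0, "y": 0, "z": -60, "rx": 0, "ry": 0, "rz": 0, "fingers": -1},
    {"x": 0, "y": 0, "z": -110, "rx": 0, "ry": 0, "rz": 0, "fingers": -1},
    {"x": 0, "y": 0, "z": -160, "rx": 0, "ry": 0, "rz": 0, "fingers": -1},
    {"x": 0, "y": 0, "z": -200, "rx": 0, "ry": 0, "rz": 0, "fingers": -1},
    {"x": 0, "y": 0, "z": -200, "rx": 0, "ry": 0, "rz": 0, "fingers": -1},
    {"x": 0, "y": 0, "z": -200, "rx": 0, "ry": 0, "rz": 0, "fingers": -1}
  ]
}}

```text
time_s: 27.18
tool_pos: [0.5447, -0.0043, 0.2923]
tool_rot: [180.0, -0.0, 0.5]
force: [0.3, -0.3, -0.3]
grip_width: 0.0872
grasp_force: 0.0
```

```bash
python3 - <<'E'
from h import *
c=vision.read_camera('wrist');np.save('w8.npy',c,allow_pickle=True)
o=sensors.get_obs();print(o['tool_pos'],o['tool_rot'],o['time_s'],o['force'])
g=cv2.cvtColor(c['image'],cv2.COLOR_RGB2GRAY).astype(int)
for x in (.49,.53,.57,.60,.65):
    u,v=map(round,proj(c,[x,-.0045,.1045]));print(x,u,v,g[v,u-20:u+21].tolist())
u,v0=proj(c,[.69,-.0045,.1045]);u=round(u);v0=max(0,round(v0));print('far end rows from',v0,g[v0:v0+30,u].tolist(),ray(c,u,v0,.12)[0],ray(c,u,v0+20,.12)[0])
print('near',g[200:260,u].tolist())
E
```

```text
[ 0.54437454 -0.0044384   0.29145099] [1.79989820e+02 6.54633155e-02 5.09172481e-01] 27.225 [-0.53749333 -0.4149604  -0.41193032]
0.49 254 214 [146, 146, 148, 148, 147, 148, 148, 151, 134, 103, 111, 92, 106, 114, 120, 127, 135, 136, 137, 138, 143, 140, 140, 133, 130, 131, 126, 121, 120, 106, 100, 89, 131, 188, 208, 205, 205, 204, 204, 204, 204]
0.53 254 185 [126, 127, 127, 129, 132, 133, 132, 132, 145, 141, 137, 105, 113, 126, 135, 140, 144, 150, 153, 155, 156, 157, 156, 150, 143, 145, 140, 136, 128, 113, 116, 185, 194, 194, 194, 194, 195, 195, 192, 193, 192]
0.57 255 154 [151, 149, 149, 150, 151, 153, 152, 155, 157, 160, 120, 147, 168, 179, 189, 194, 204, 206, 212, 216, 221, 220, 213, 202, 201, 198, 190, 185, 166, 140, 192, 186, 202, 200, 199, 198, 198, 199, 201, 203, 205]
0.6 255 129 [133, 133, 129, 129, 130, 131, 129, 131, 134, 122, 130, 153, 169, 179, 190, 195, 204, 207, 216, 217, 224, 225, 216, 203, 200, 199, 192, 184, 172, 146, 160, 187, 185, 187, 188, 189, 190, 189, 190, 189, 190]
0.65 255 86 [145, 146, 148, 147, 148, 148, 145, 146, 147, 114, 141, 160, 172, 182, 192, 197, 203, 207, 217, 221, 228, 226, 217, 203, 201, 199, 192, 186, 177, 155, 147, 178, 176, 187, 187, 185, 187, 192, 192, 190, 189]
far end rows from 48 [191, 191, 192, 190, 192, 190, 190, 189, 190, 194, 212, 229, 231, 212, 134, 133, 125, 118, 104, 179, 230, 226, 226, 225, 225, 226, 225, 225, 226, 226] 0.6865952226894865 0.6667207027567115
near [144, 140, 142, 141, 142, 142, 141, 140, 142, 141, 141, 142, 139, 142, 140, 139, 139, 141, 139, 138, 141, 139, 141, 143, 141, 140, 139, 167, 202, 198, 198, 197, 198, 197, 197, 198, 197, 198, 196, 197, 196, 195, 196, 197, 196, 197, 196, 196, 198, 193, 150, 42, 63, 78, 87, 94, 101, 102, 107, 109]
```

```bash
python3 - <<'E'
from h import *
print(workorder.sign_off())
E
```

```text
the job is handed in; nothing more can be done
None
```

The orange-collar saddle is fitted and locked on the near channel in line with the far one, the pipe lies in both saddles with the gripper clear, and I handed the job in at about 27 s; the readings and camera checks agree with this, but the hand-in returned no verdict.

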